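# Crack the walnut on the board

## Robot

A 7-joint arm with a two-finger parallel gripper is mounted at the origin on the work surface. World frame = base frame: x ahead of the robot, y to its left, z up, the work surface at z = 0. Lengths are in m, angles in rad, forces in N, time in s.
With the tool pointing down it reaches from about 0.425 to 1.025 m from the base axis. Payload 3.6 kg.
Tool frame: the origin (TCP) lies on the mounting face of the last link; the fingertips stand 173 mm ahead of it and the grasp point (between the pads) lies env.hold_point_z ahead of it (env.hold_point_z is the distance from the TCP to the grasp point, in m); z points along the fingers, y is the direction in which the jaws open and shut (so a half turn about z gives the same grasp; the last joint's range is limited). The gripper opens to 85 mm and grips with 20 to 120 N. Pads are 22 mm wide; open, the fingers measure 114 mm over their backs; the gripper's body (76 mm by 85 mm) begins 54 mm behind the grasp point. The pads swing forward as they close: fully open they stand 13 mm farther back than shut.
Start: joints at [1.05, 0.591, 0.048, 1.609, -0.033, 0.943, -0.034], TCP at [0.3, -0.66, 0.405] pointing down, gripper open.
Joint ranges: [-2.69, 2.69], [-0.47, 2.24], [-1.27, 1.36], [0.19, 2.51], [-1.53, 4.68], [0.08, 2.07], [-3.09, 3.09]. Speed limits (rad/s): [2.57, 2.57, 3.14, 3.14, 3.14, 3.14, 3.14].

## Interface

Orientations are given as a rotation vector (axis times angle).
In Python, from workcell import env, cams gives the robot as it stands.
- The arm moves only by the tool move_arm, never from a script. Its argument "steps" is a list of rows, each a list of 7 numbers: the turn, a rotation vector about the tool's x, y, z in units of 8 degrees (1.0 is 8 degrees), then the shift along the tool's x, y, z in units of 25 mm (1.0 is 25 mm), then the closure, from 0 (fully open) to 1 (shut). In form: [[wx, wy, wz, x, y, z, grip], ...]. A call has 1 to 5 rows; each row shifts and turns the pose as measured when the row begins, along the tool's axes as they then stand; what a row does not reach is not made up. A row lasts 1/10 s, in which the tool goes at most 50 mm and 8.59 degrees, less where a joint would pass 70% of its speed; a pose out of reach is approached as far as the arm can. A call is refused whole if a number of a shift passes 1 or a number of a turn 1, either way. A call with a gripper value outside its range is refused whole. The fingers move at their own pace and stop on an object; "grip_force" is the grip in N (left out, the last holds). Time passes only in rows, so rows that do not move let the fingers close. It gives the time, the measured TCP pose, the force and the opening at its end, in the units of the state.
- env.get_obs(): the state, without advancing time (a new reading comes with each control period).
- cams.capture(name): name is "scene" or "top" or "wrist"; returns a dict with "frame" (420x560x3 uint8, red, green, blue), "range_z" (420x560 float32, m along the optical axis (not along the pixel's ray), 0 where there is no reading), "fx", "fy", "cx", "cy" (pixels), "world_from_camera" (4x4, takes a point from camera to world coordinates). Camera axes: x right, y down, z forward; pixel columns grow to the right and rows downward; lengths in m; the calibration is good to about 2 mm. A picture is of the moment at which its call begins.
- env.sign_off(): hands the job in, once; it reports no verdict.
The state is a dict: "time_s": time; "q": joint angles; "qd": joint speeds; "tau": joint torques, N m; "tool_pos": TCP position; "ee_rot": TCP orientation; "contact_force": force on the tool from outside, world axes, zero at the start; "moment": the same for the moment, N m; "opening": opening from 0.0 (shut) to 1.0 (fully open).
Only numpy, scipy, OpenCV 4.12 (cv2) and the standard library are available. Lean on these libraries where they do the work, as an engineer would, in place of code of your own. Each camera call takes 0.05 s, during which the arm holds its last target.

## Task

Take the nutcracker, with the walnut set in its head, out of the steel tray and lay it down flat, without dropping it, on the middle of the oval chopping board with the nut still whole and let go of it. Then, as it lies there, take it across its two handles and squeeze them together until the shell gives and the handles snap to their closed position, but no harder, so that the kernel is not crushed, and leave it lying flat on the middle of the board. Leave the other kitchen things where they are.

Things in the scene. Friction and masses are not known exactly. Their poses are not given: they have to be found in the camera images.
- cracker: Steel nutcracker lying flat, z up, 202 mm long, 0.3 to 0.5 kg. Origin: centre of the underside of its head, a box 60 (x) x 48 (y) x 34 (z) mm, open on top, with a captive pale walnut in it (5 mm proud). Behind it a 42 mm wide yoke runs to x = -55 mm; hinge pins at x = -42, y = +-13 mm; two handles run from there towards -x in a V, to x = -171 mm. Centre of mass about x = -27 mm.
- cracker_head (a point): Carrying grip: midway between the head's flat flanks (48 mm apart), 12 mm behind the head's centre, 18 mm above its underside. The flanks are rigid: gripping them does not load the handles.
- cracker_mid (a point): Middle of the whole nutcracker's length on its underside: 70 mm behind (-x of) the head's centre.
- left_handle_pad (a point): Middle of the left (+y) handle's dark grip, 100 mm from its pin, at mid height. Grips are bars 80 mm long, 12 mm wide, 28 mm tall, underside 2 mm above the underside of the head. Squeeze across both pads: 66 to 68 mm over the outer faces with the handles open, about 52 mm where the shell gives, 36 mm closed.
- right_handle_pad (a point): The same on the right (-y) handle.
- left_handle (a joint): Angle (rad) the left handle has closed; the right one is geared to it. 0: open as found, nut whole. Resistance peaks near 0.045 (10 to 17 N squeeze at the pads), fades to nothing at 0.075 (the shell gives); then the handles snap by themselves to 0.15 and stay (cracked). Let go earlier, they spring back. Past 0.18 (30 mm over the pads, a further 10 N) the kernel is crushed.
- board: Oval wooden chopping board, fixed, 320 mm long (x) by 210 mm wide (y) and 18 mm thick; origin: centre of its underside on the counter.
- tray: Shallow open steel tray, fixed, 270 (x) x 150 (y) mm outside, rim 16 mm high, walls and floor 4 mm thick; origin: centre of its underside. The nutcracker lies in it at the start.
- saucers: Stack of three white saucers, 132 mm across, 48 mm high; origin at the centre of its underside. Bystander.
- strainer: Stainless strainer bowl 150 mm across, 60 mm high, with a straight handle to its +y reaching 190 mm from the centre; origin under its centre. Bystander.
- brush: Dark hard silicone brush lying along x, 175 mm long, up to 36 mm wide, 25 mm high, bristle head at +x; origin under it. Bystander.
- jar: Glass jar with clip-top lid, 94 mm across, 152 mm high; origin under its centre. Bystander.
- cup: White mug 76 mm across, 85 mm high, handle at +y; origin under its centre. Bystander.
- mill: Dark wooden pepper mill, 60 mm across, 165 mm high; origin under its centre. Bystander.
- bottle: Amber glass bottle, 68 mm across, 200 mm high; origin under its centre. Bystander.

How it is judged:
On the way, in this order (a step that is already met when the one before it is completed fails the run):
1. The nutcracker lies flat on the middle of the board, let go, with the nut still whole (horizontal distance between cracker_mid and board below 0.06 m and z of cracker in the frame of board between 0.013 and 0.023 m and angle between cracker's own z axis and vertical below 0.08 rad and contact force between the fingers and cracker below 0.1 N and value of joint left_handle below 0.05 rad and linear speed of cracker below 0.03 m/s), for 0.3 s.
2. On the board, the handles have been squeezed until the shell gave and they snapped closed (horizontal distance between cracker_mid and board below 0.075 m and z of cracker in the frame of board between 0.013 and 0.023 m and angle between cracker's own z axis and vertical below 0.08 rad and value of joint left_handle above 0.12 rad), for 0.2 s.
At the end, for the whole second after the job is handed in: The nutcracker lies flat (within 0.08 rad) and still on the board, its mid-length within 75 mm of the board's centre (within 60 mm when first laid down), let go, with its handles snapped closed (left_handle between 0.12 and 0.18) (all of step 2 and value of joint left_handle below 0.18 rad and contact force between the fingers and cracker below 0.1 N and linear speed of cracker below 0.02 m/s); the robot touches nothing.
It fails at once if The kernel is crushed: the handles are squeezed past 0.18 rad (value of joint left_handle above 0.18 rad).
It fails at once if The shell is cracked anywhere but on the board (value of joint left_handle above 0.08 rad and not (horizontal distance between cracker_mid and board below 0.09 m and z of cracker in the frame of board between 0.013 and 0.023 m and angle between cracker's own z axis and vertical below 0.08 rad)).
It fails at once if The nutcracker is dropped (falls free by more than about 2 cm) (contact force between the fingers and cracker below 0.1 N and linear speed of cracker above 0.6 m/s).
It fails at once if One of the other kitchen things is moved by more than 3 cm (distance of any of saucers, strainer, brush, jar, cup, mill, bottle from where it was at the start of the episode above 0.03 m).
It also fails if it takes over 67 s, if anything falls off the work surface, if the arm or the gripper's body presses on something with over 40 N, if the wrist force passes 120 N, or if a joint passes its speed limit or range.

## Working session

There is one attempt and no reset: what is moved stays moved. The work goes in short steps, Python scripts to look and compute and a tool call to move; the robot and the scene stay as the last step left them, time stands still between calls to the robot, and variables do not carry over. Pictures are saved under pics/ and viewed, and the job is handed in when it is done.

Besides the shell and the picture viewer there is one more tool, called after "Call:" by a JSON object that holds its "method" and its "body", one argument or row to a line. move_arm: Moves the arm, as the interface text tells. Its arguments: {"type":"object","properties":{"steps":{"type":"array"},"grip_force":{"type":"number"}},"required":["steps"]}

```bash
ls; mkdir -p pics; python3 - <<'E'
from workcell import env,cams
import cv2,numpy as np
print(env.get_obs(), env.hold_point_z)
for n in ["scene","top"]:
    c=cams.capture(n); cv2.imwrite(f"pics/{n}0.png",c["frame"][:,:,::-1]); np.savez(f"pics/{n}0.npz",**c)
    print(n,c["fx"],c["fy"],c["cx"],c["cy"],np.round(c["world_from_camera"],3).tolist())
E
```

```text
pics
{'time_s': 0.0, 'q': array([ 1.05048892,  0.59212629,  0.04826332,  1.60981019, -0.03328742,
        0.94270764, -0.03371426]), 'qd': array([-0.0007995 ,  0.00023722,  0.00102091,  0.00094078,  0.00117579,
       -0.00046388,  0.0011131 ]), 'tau': array([ 1.34654936e-03, -5.48689342e+01,  1.54660910e+00, -1.98119384e+01,
        9.24346154e-03,  8.88806622e-03, -5.71286336e-06]), 'tool_pos': array([ 0.29999018, -0.65954816,  0.40353894]), 'ee_rot': array([-3.06817326e+00, -6.65051084e-01,  9.25502285e-04]), 'contact_force': array([-0.74399632, -0.07935512, -0.75633321]), 'moment': array([-0.05112432,  0.02314543, -0.00871896]), 'opening': 1.0011726280621327} 0.1547
scene 486.64844169196203 486.64844169196203 287.0381973984803 201.61092924301286 [[0.839, 0.418, -0.348, 1.163], [0.544, -0.664, 0.513, -0.863], [-0.016, -0.619, -0.785, 1.35], [0.0, 0.0, 0.0, 1.0]]
top 390.0842549559986 390.0842549559986 277.78914240067195 211.14482608283384 [[0.111, -0.971, 0.211, 0.369], [-0.994, -0.109, 0.019, -0.008], [0.004, -0.212, -0.977, 1.093], [0.0, 0.0, 0.0, 1.0]]
```

View pics/scene0.png

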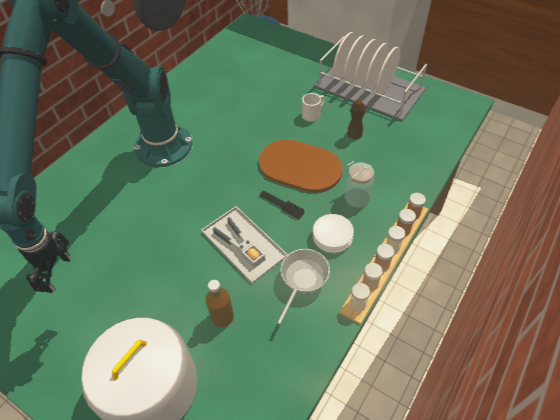

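View pics/top0.png

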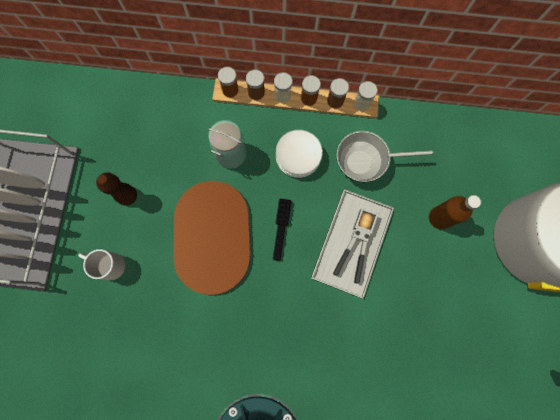

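The top view shows the cracker in the tray, with its head near (366,221) and the dark grips near (343,263) and (361,270). The board is centred near (212,238), with the brush between them near (283,228). Next I'll measure.

```bash
cat > h.py <<'E'
import numpy as np,cv2
def pts(c):
    z=c["range_z"];v,u=np.mgrid[:z.shape[0],:z.shape[1]]
    P=np.stack([(u-c["cx"])/c["fx"]*z,(v-c["cy"])/c["fy"]*z,z,np.ones_like(z)],-1)
    return (P@c["world_from_camera"].T)[...,:3]
def ray(c,u,v,h):
    T=c["world_from_camera"];d=T[:3,:3]@np.array([(u-c["cx"])/c["fx"],(v-c["cy"])/c["fy"],1]);o=T[:3,3]
    return o+d*(h-o[2])/d[2]
E
python3 - <<'E'
from h import *
for n in ["top","scene"]:
    c=dict(np.load(f"pics/{n}0.npz"));P=pts(c);hsv=cv2.cvtColor(c["frame"],cv2.COLOR_RGB2HSV)
    print(n)
    rois={"top":dict(board=(165,175,260,300),grips=(328,240,375,290),nut=(352,205,382,238)),"scene":dict(board=(250,135,350,195),grips=(208,212,248,250),nut=(240,240,270,268))}[n]
    for k,(a,b,cc,d) in rois.items():
        m=np.zeros(hsv.shape[:2],bool);m[b:d,a:cc]=1
        H,S,V=hsv[...,0],hsv[...,1],hsv[...,2]
        if k=="board": m&=(H<15)&(S>120)
        if k=="grips": m&=(V<90)&(S<110)
        if k=="nut": m&=(H>8)&(H<25)&(S>90)&(V>120)
        nn,l,st,ce=cv2.connectedComponentsWithStats(m.astype(np.uint8))
        for i in range(1,nn):
            if st[i,4]<20: continue
            h={"board":.018,"grips":.034,"nut":.042}[k]
            (ctr,sz,ang)=cv2.minAreaRect(np.argwhere(l==i)[:,::-1].astype(np.float32))
            print(k,st[i,4],ctr,sz,"ray",ray(c,*ctr,h).round(4),"med3d",np.median(P[l==i],0).round(4))
    # heights near tray
    fr=c["frame"]
    a,b,cc,d={"top":(305,185,400,300),"scene":(195,200,295,285)}[n]
    cv2.imwrite(f"pics/{n}zoom.png",cv2.resize(fr[b:d,a:cc,::-1],None,fx=6 if n=="scene" else 5,fy=6 if n=="scene" else 5,interpolation=cv2.INTER_CUBIC))
E
```

```text
top
board 7287 (211.5, 237.5) (113.0, 75.0) ray [0.5058 0.1883 0.018 ] med3d [0.5048 0.1885 0.017 ]
grips 142 (341.29998779296875, 261.9000244140625) (4.919349670410156, 28.174455642700195) ray [ 0.4771 -0.1729  0.034 ] med3d [ 0.4758 -0.1739  0.031 ]
grips 157 (359.0961608886719, 268.51922607421875) (5.491251468658447, 28.044605255126953) ray [ 0.4647 -0.222   0.034 ] med3d [ 0.4645 -0.2225  0.0304]
nut 150 (365.5848693847656, 219.9528350830078) (11.263565063476562, 14.697578430175781) ray [ 0.5981 -0.2292  0.042 ] med3d [ 0.5976 -0.2301  0.0386]
scene
board 3131 (299.8646240234375, 165.460205078125) (82.39256286621094, 44.864444732666016) ray [0.5202 0.176  0.018 ] med3d [0.5209 0.1789 0.0155]
grips 36 (232.9199981689453, 227.5599822998047) (18.0, 1.999999761581421) ray [ 0.4877 -0.1904  0.034 ] med3d [ 0.4774 -0.1803  0.0172]
grips 52 (221.46620178222656, 236.5472869873047) (19.76209831237793, 2.6736955642700195) ray [ 0.4776 -0.2392  0.034 ] med3d [ 0.4688 -0.2319  0.0175]
nut 107 (252.75001525878906, 253.25001525878906) (11.31370735168457, 9.192387580871582) ray [ 0.6048 -0.2406  0.042 ] med3d [ 0.603  -0.2383  0.0374]
```

View pics/topzoom.png

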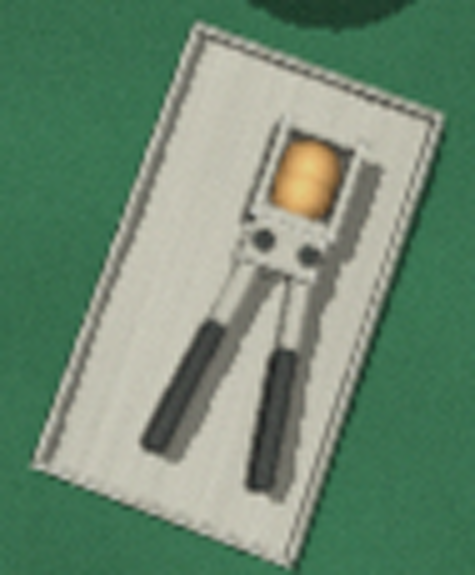

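Call:
{"method": "move_arm", "body": {
  "steps": [
    [0,0,0,1,-0.7,-0.3,0],
    [0,0,0,1,-0.7,-0.3,0],
    [0,0,0,1,-0.7,-0.3,0],
    [0,0,0,1,-0.7,0,0],
    [0,0,0,1,-0.7,0,0]
  ]
}}

```text
time_s: 0.6
tool_pos: [0.3744, -0.5286, 0.4231]
ee_rot: [-3.07, -0.646, 0.01]
contact_force: [0.2, 0.4, -0.7]
opening: 0.999
```

Call:
{"method": "move_arm", "body": {
  "steps": [
    [0,0,0,1,-0.7,0,0],
    [0,0,0,1,-0.7,0,0],
    [0,0,0,1,-0.7,0,0],
    [0,0,0,1,-0.7,0,0],
    [0,0,0,1,-0.7,0,0]
  ]
}}

```text
time_s: 1.1
tool_pos: [0.4553, -0.3916, 0.421]
ee_rot: [-3.067, -0.645, 0.014]
contact_force: [0.7, 0.4, -1.4]
opening: 1.0
```

Call:
{"method": "move_arm", "body": {
  "steps": [
    [0,0,0,1,-0.7,0,0],
    [0,0,0,1,-0.7,0,0],
    [0,0,0,1,-0.7,0,0],
    [0,0,0,1,-0.7,0,0],
    [0,0,0,1,-0.7,0,0]
  ]
}}

```text
time_s: 1.6
tool_pos: [0.5361, -0.2547, 0.419]
ee_rot: [-3.064, -0.644, 0.019]
contact_force: [-0.2, -0.3, 1.1]
opening: 1.0
```

Call:
{"method": "move_arm", "body": {
  "steps": [
    [0,0,1,0,0,0,0],
    [0,0,1,0,0,0,0],
    [0,0,1,0,0,0,0],
    [0,0,1,0,0,0,0],
    [0,0,0.9,0,0,0,0]
  ]
}}

```text
time_s: 2.1
tool_pos: [0.5391, -0.2463, 0.4167]
ee_rot: [-3.099, 0.441, 0.029]
contact_force: [-0.1, -0.4, -0.2]
opening: 1.0
```

```bash
python3 - <<'E'
from workcell import env,cams
from h import *
c=cams.capture("wrist");np.savez("pics/w1.npz",**c);cv2.imwrite("pics/w1.png",c["frame"][:,:,::-1])
print(c["fx"],c["world_from_camera"].round(3).tolist())
P=pts(c)
hsv=cv2.cvtColor(c["frame"],cv2.COLOR_RGB2HSV)
E
```

```text
361.80450064066 [[-0.279, -0.906, -0.319, 0.617], [-0.96, 0.26, 0.102, -0.268], [-0.009, 0.335, -0.942, 0.384], [0.0, 0.0, 0.0, 1.0]]
```

View pics/w1.png

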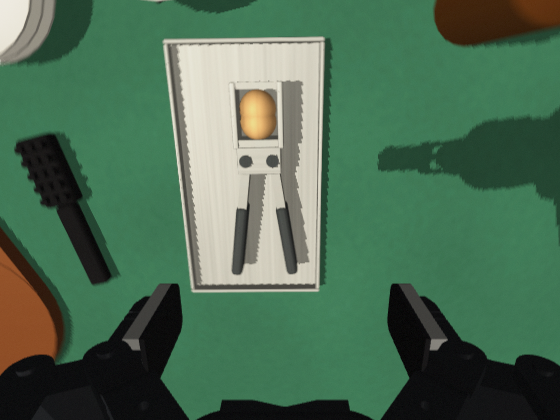

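The wrist view shows the cracker clearly: nut (258,113), pins (245,161) and (273,161), grips around (240,240) and (287,240).

```bash
python3 - <<'E'
from h import *
c=dict(np.load("pics/w1.npz"));P=pts(c);hsv=cv2.cvtColor(c["frame"],cv2.COLOR_RGB2HSV)
H,S,V=[hsv[...,i].astype(int) for i in range(3)]
roi=np.zeros(H.shape,bool);roi[75:285,222:305]=1
nut=roi&(H>8)&(H<25)&(S>90)&(V>120)
dark=roi&(V<80)&(S<110); 
for nm,m in [("nut",nut),("dark",dark)]:
    nn,l,st,ce=cv2.connectedComponentsWithStats(m.astype(np.uint8))
    for i in range(1,nn):
        if st[i,4]<30: continue
        p=P[l==i]; print(nm,st[i],ce[i].round(1),np.median(p,0).round(4), "maxz",np.percentile(p[:,2],95).round(4))
# by height: points >30mm within tray
m=roi&(P[...,2]>.027)&(P[...,2]<.06)
q=P[m]; print(len(q), np.histogram(q[:,2],bins=8))
for lo,hi in [(.027,.036),(.034,.042)]:
    mm=roi&(P[...,2]>lo)&(P[...,2]<hi); ax=cv2.minAreaRect(P[mm][:,:2].astype(np.float32)*1000);print(lo,ax)
for u,v in [(245,161),(273,161)]: print("pin",P[v,u].round(4), P[v,u+10].round(4))
print(P[113,200],P[200,200],P[250,262],P[144,258],P[155,258])
for u,v in [(235,100),(280,100),(237,135),(280,135),(234,90),(281,90)]: print(u,v,P[v,u].round(4))
vis=np.clip((P[...,2])*255/.06,0,255).astype(np.uint8)[70:290,215:310]
cv2.imwrite("pics/w1h.png",np.hstack([cv2.resize(vis,None,fx=2.6,fy=2.6,interpolation=0)[...,None].repeat(3,2),cv2.resize(c["frame"][70:290,215:310,::-1],None,fx=2.6,fy=2.6,interpolation=0)]))
E
```

```text
nut [ 240   90   35   49 1412] [256.5 114.4] [ 0.6008 -0.2331  0.0394] maxz 0.043
dark [236  91  14  49 140] [238.6 118.7] [ 0.6004 -0.2131  0.0226] maxz 0.031
dark [240 156  11  11  68] [245.8 160.8] [ 0.5628 -0.21    0.0393] maxz 0.0408
dark [267 156  11  11  88] [272.2 160.6] [ 0.5556 -0.2342  0.0393] maxz 0.0405
dark [276 201  21  72 608] [287.5 237.7] [ 0.4708 -0.2255  0.0313] maxz 0.0331
dark [233 202  17  72 574] [241.2 238.4] [ 0.4836 -0.1781  0.0312] maxz 0.033
6201 (array([ 173, 1170, 1052,  505, 1707, 1002,  455,  137]), array([0.02702506, 0.02922501, 0.03142497, 0.03362493, 0.03582488,
       0.03802484, 0.04022479, 0.04242475, 0.04462471]))
0.027 ((532.1128540039062, -215.01226806640625), (70.70438385009766, 199.50074768066406), 75.12724304199219)
0.034 ((557.3731689453125, -220.67568969726562), (48.20905303955078, 147.6297607421875), 75.22162628173828)
pin [ 0.5625 -0.209   0.0392] [ 0.5596 -0.2181  0.0378]
pin [ 0.555  -0.2349  0.0391] [ 0.5457 -0.2418  0.0036]
[ 0.61637924 -0.17452883  0.00399544] [ 0.52942868 -0.14162751  0.00380102] [ 0.45288243 -0.18936036  0.00427874] [ 0.57397255 -0.22549255  0.03506634] [ 0.56408694 -0.22246124  0.03638944]
235 100 [ 0.6183 -0.2173  0.0353]
280 100 [ 0.6068 -0.2572  0.0381]
237 135 [ 0.5878 -0.2092  0.0373]
280 135 [ 0.5764 -0.2483  0.0366]
234 90 [ 0.6268 -0.2193  0.0357]
281 90 [ 0.6148 -0.2605  0.0357]
```

View pics/w1h.png

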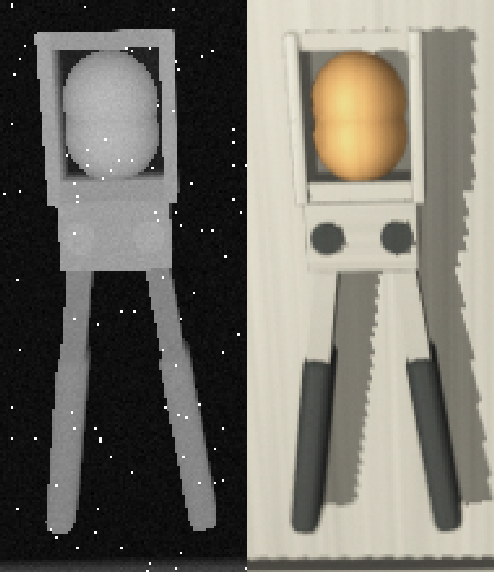

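```bash
cat >> h.py <<'E'
from scipy.spatial.transform import Rotation as R
def delta(o,pos,yaw):
    """deltas in tool axes, units, to get TCP to pos, pointing down, tool x at yaw"""
    Rc=R.from_rotvec(o["ee_rot"]);Rt=R.from_matrix(np.array([[np.cos(yaw),np.sin(yaw),0],[np.sin(yaw),-np.cos(yaw),0],[0,0,-1]]))
    d=Rc.inv().apply(np.array(pos)-o["tool_pos"])/.025
    w=np.degrees((Rc.inv()*Rt).as_rotvec())/8
    print("turn",w.round(2),"shift",d.round(2),"total",(np.linalg.norm(d)).round(2),"q7",o["q"][6].round(2))
E
python3 - <<'E'
from workcell import env
from h import *
o=env.get_obs();delta(o,[.5882,-.2298,.30],-.26)
c=dict(np.load("pics/w1.npz"));P=pts(c)
# tray rim across at the grip x: points in cracker frame
yaw=-.26;h=np.array([.5998,-.2329]);a=np.array([np.cos(yaw),np.sin(yaw)]);b=np.array([-a[1],a[0]])
q=P[...,:2]-h;X=q@a;Y=q@b;Z=P[...,2]
m=(abs(X+.012)<.012)&(Z>.011)&(abs(Y)<.1)&(Z<.06)
print(np.histogram(Y[m],bins=np.arange(-.1,.1,.005)))
E
```

```text
turn [-0.06  0.14 -0.19] shift [ 1.79 -1.14  4.64] total 5.1 q7 -1.41
(array([  0,   0,   0,   0,   0,   0,   0,  59,  49,   0,   0,   0,   0,
         0,   0,  97,  91, 126, 135, 144, 132, 130, 112, 137, 142,   0,
         0,   0,   0,   0,   0,   0,   0,   0,   0,   0,  70,  55,   0]), array([-1.00000000e-01, -9.50000000e-02, -9.00000000e-02, -8.50000000e-02,
       -8.00000000e-02, -7.50000000e-02, -7.00000000e-02, -6.50000000e-02,
       -6.00000000e-02, -5.50000000e-02, -5.00000000e-02, -4.50000000e-02,
       -4.00000000e-02, -3.50000000e-02, -3.00000000e-02, -2.50000000e-02,
       -2.00000000e-02, -1.50000000e-02, -1.00000000e-02, -5.00000000e-03,
        8.32667268e-17,  5.00000000e-03,  1.00000000e-02,  1.50000000e-02,
        2.00000000e-02,  2.50000000e-02,  3.00000000e-02,  3.50000000e-02,
        4.00000000e-02,  4.50000000e-02,  5.00000000e-02,  5.50000000e-02,
        6.00000000e-02,  6.50000000e-02,  7.00000000e-02,  7.50000000e-02,
        8.00000000e-02,  8.50000000e-02,  9.00000000e-02,  9.50000000e-02]))
```

Call:
{"method": "move_arm", "body": {
  "steps": [
    [0,0.1,-0.2,0.6,-0.4,1,0.25],
    [0,0,0,0.6,-0.4,1,0.25],
    [0,0,0,0.6,-0.4,1,0.25],
    [0,0,0,0,0,1,0.25],
    [0,0,0,0,0,0.8,0.25]
  ]
}}

```text
time_s: 2.65
tool_pos: [0.5927, -0.228, 0.2954]
ee_rot: [-3.11, 0.385, -0.005]
contact_force: [-0.3, 0.2, 0.7]
opening: 0.75
```

```bash
python3 - <<'E'
from workcell import env
from h import *
o=env.get_obs();print(o["opening"],o["tool_pos"]);delta(o,[.5882,-.2298,.182],-.26)
E
```

```text
0.7502396173319206 [ 0.59272845 -0.22797746  0.29536852]
turn [-0.06 -0.02  0.1 ] shift [-0.17  0.15  4.53] total 4.54 q7 -1.4
```

Call:
{"method": "move_arm", "body": {
  "steps": [
    [0,0,0.1,-0.17,0.15,0.8,0.25],
    [0,0,0,0,0,0.8,0.25],
    [0,0,0,0,0,0.8,0.25]
  ]
}}

```text
time_s: 2.95
tool_pos: [0.5881, -0.2293, 0.2316]
ee_rot: [-3.108, 0.394, -0.003]
contact_force: [0.0, -0.8, -0.8]
opening: 0.751
```

```bash
python3 - <<'E'
from workcell import env,cams
from h import *
o=env.get_obs();print(o["opening"],o["tool_pos"]);delta(o,[.5882,-.2298,.182],-.26)
c=cams.capture("wrist");cv2.imwrite("pics/w2.png",c["frame"][:,:,::-1])
E
```

```text
0.7511266362543902 [ 0.58806249 -0.22932025  0.23157822]
turn [-0.07 -0.01  0.06] shift [0.01 0.04 1.98] total 1.98 q7 -1.39
```

View pics/w2.png

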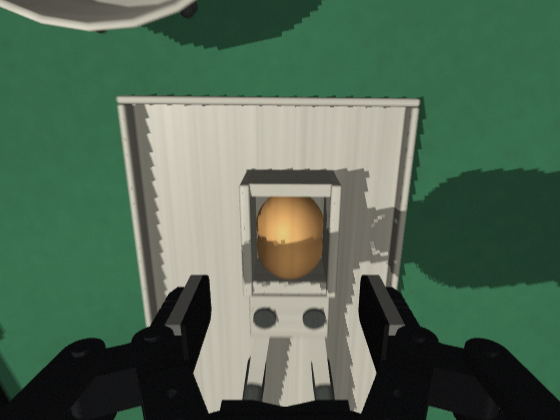

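The head (240–340, centre 290) lies midway between the pads (212 and 360), well clear of the tray walls. I'll descend and grip.

Call:
{"method": "move_arm", "body": {
  "steps": [
    [0,0,0,0,0,0.8,0.25],
    [0,0,0,0,0,0.8,0.25],
    [0,0,0,0,0,0.4,0.25],
    [0,0,0,0,0,0,0.25]
  ]
}}

```text
time_s: 3.4
tool_pos: [0.5864, -0.2284, 0.1762]
ee_rot: [-3.106, 0.384, 0.009]
contact_force: [-0.6, -0.3, -0.6]
opening: 0.749
```

Call:
{"method": "move_arm", "body": {
  "steps": [
    [0,0,0,0.1,0,-0.2,0.25],
    [0,0,0,0,0,0,1],
    [0,0,0,0,0,0,1],
    [0,0,0,0,0,0,1],
    [0,0,0,0,0,0,1]
  ],
  "grip_force": 60
}}

```text
time_s: 3.9
tool_pos: [0.5901, -0.2298, 0.185]
ee_rot: [-3.108, 0.382, 0.001]
contact_force: [-0.3, 0.4, -3.3]
opening: 0.551
```

Call:
{"method": "move_arm", "body": {
  "steps": [
    [0,0,0,0,0,0,1],
    [0,0,0,0,0,0,1]
  ]
}}

```text
time_s: 4.1
tool_pos: [0.5898, -0.2295, 0.1848]
ee_rot: [-3.108, 0.382, 0.003]
contact_force: [-0.0, 0.9, -2.3]
opening: 0.552
```

```bash
python3 - <<'E'
from workcell import env,cams
from h import *
o=env.get_obs();print(o["opening"],o["tool_pos"],o["contact_force"]);delta(o,[.5882,-.2298,.182],-.26)
c=cams.capture("wrist");cv2.imwrite("pics/w3.png",c["frame"][:,:,::-1])
E
```

```text
0.5519921321825734 [ 0.58976685 -0.22947366  0.18483536] [-0.03349744  0.93709845 -2.32365534]
turn [-0.07  0.02  0.11] shift [-0.06  0.03  0.11] total 0.13 q7 -1.37
```

View pics/w3.png

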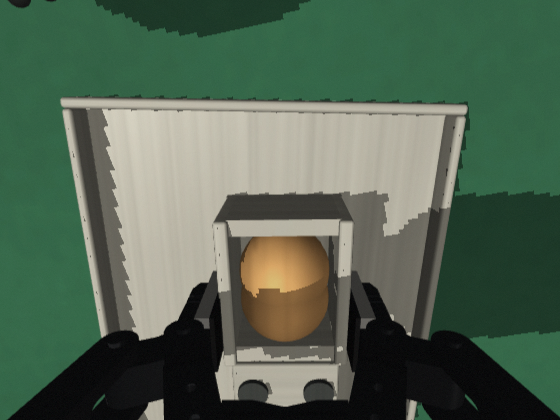

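```bash
python3 - <<'E'
from h import *
for n,(a,b,cc,d) in {"top":(165,175,260,300),"scene":(250,135,350,195)}.items():
    c=dict(np.load(f"pics/{n}0.npz"));P=pts(c);hsv=cv2.cvtColor(c["frame"],cv2.COLOR_RGB2HSV)
    m=np.zeros(hsv.shape[:2],bool);m[b:d,a:cc]=1
    m&=(hsv[...,0]<15)&(hsv[...,1]>120)
    v,u=np.nonzero(m);Q=np.array([ray(c,x,y,.018)[:2] for x,y in zip(u,v)])
    # top-face only: depth height
    zz=P[m][:,2];k=zz>.011
    r=cv2.minAreaRect((Q[k]*1000).astype(np.float32));print(n,r,Q[k].mean(0),np.percentile(zz,[5,50,95]))
from workcell import env
delta(env.get_obs(),[.5625,.1727,.30],-.26)
E
```

```text
top ((510.48028564453125, 189.35939025878906), (317.0858459472656, 207.15000915527344), 9.59327220916748) [0.50649942 0.18917183] [0.01367528 0.01702424 0.02039905]
scene ((516.1158447265625, 181.78358459472656), (314.6468505859375, 212.79273986816406), 9.468034744262695) [0.51819527 0.18122734] [0.00932208 0.01553724 0.0212945 ]
turn [-0.07  0.02  0.11] shift [ -4.97 -15.39  -4.44] total 16.77 q7 -1.37
```

Call:
{"method": "move_arm", "body": {
  "steps": [
    [0,0,0,0,0,-0.4,1],
    [0,0,0,0,0,-0.6,1],
    [0,0,0,0,0,-0.8,1],
    [0,0,0,0,0,-0.8,1],
    [0,0,0,0,0,-0.8,1]
  ]
}}

```text
time_s: 4.65
tool_pos: [0.5883, -0.2299, 0.2729]
ee_rot: [-3.106, 0.382, 0.013]
contact_force: [0.4, 0.5, -3.0]
opening: 0.55
```

Call:
{"method": "move_arm", "body": {
  "steps": [
    [0,0,0,-0.2,-0.5,-0.5,1],
    [0,0,0,-0.3,-0.8,-0.4,1],
    [0,0,0,-0.3,-0.9,0,1],
    [0,0,0,-0.3,-0.9,0,1],
    [0,0,0,-0.3,-0.9,0,1]
  ]
}}

```text
time_s: 5.15
tool_pos: [0.5782, -0.1234, 0.3064]
ee_rot: [-3.107, 0.394, -0.005]
contact_force: [-0.2, 0.9, -2.8]
opening: 0.548
```

Call:
{"method": "move_arm", "body": {
  "steps": [
    [0,0,0,-0.3,-0.9,0,1],
    [0,0,0,-0.3,-0.9,0,1],
    [0,0,0,-0.3,-0.9,0,1],
    [0,0,0,-0.3,-0.9,0,1],
    [0,0,0,-0.3,-0.9,0,1]
  ]
}}

```text
time_s: 5.65
tool_pos: [0.5658, 0.0057, 0.3114]
ee_rot: [-3.104, 0.387, -0.004]
contact_force: [0.0, 0.0, -2.8]
opening: 0.549
```

```bash
python3 - <<'E'
from workcell import env
from h import *
o=env.get_obs();print(o["opening"],o["tool_pos"],o["contact_force"]);delta(o,[.5695,.1717,.25],-.26)
E
```

```text
0.5494012404499616 [0.56582236 0.00565444 0.31137223] [ 2.45428167e-05  1.59739852e-02 -2.78719661e+00]
turn [-0.1  -0.    0.09] shift [-1.49 -6.44  2.54] total 7.08 q7 -1.76
```

Call:
{"method": "move_arm", "body": {
  "steps": [
    [0,0,0.1,-0.2,-0.9,0.2,1],
    [0,0,0,-0.2,-0.9,0.2,1],
    [0,0,0,-0.2,-0.9,0.2,1],
    [0,0,0,-0.2,-0.9,0.2,1],
    [0,0,0,-0.2,-0.9,0.2,1]
  ]
}}

```text
time_s: 6.15
tool_pos: [0.5655, 0.1315, 0.2917]
ee_rot: [-3.098, 0.401, -0.002]
contact_force: [0.5, -0.1, -3.0]
opening: 0.551
```

Call:
{"method": "move_arm", "body": {
  "steps": [
    [0,0,0,-0.2,-0.9,0.2,1],
    [0,0,0,-0.1,-0.7,0.2,1],
    [0,0,0,0,-0.3,0.2,1],
    [0,0,0,0,0,0,1]
  ]
}}

```text
time_s: 6.55
tool_pos: [0.5661, 0.19, 0.2788]
ee_rot: [-3.096, 0.383, 0.003]
contact_force: [-0.5, 0.2, -3.9]
opening: 0.552
```

```bash
python3 - <<'E'
from workcell import env,cams
from h import *
o=env.get_obs();print(o["opening"],o["tool_pos"],o["contact_force"]);delta(o,[.5695,.1717,.25],-.26)
c=cams.capture("wrist");cv2.imwrite("pics/w4.png",c["frame"][:,:,::-1])
c=cams.capture("scene");cv2.imwrite("pics/s4.png",cv2.resize(c["frame"][100:260,180:400,::-1],None,fx=3,fy=3))
E
```

```text
0.5516649272467513 [0.56612685 0.19004947 0.27878711] [-0.51628616  0.1815563  -3.86434712]
turn [-0.15  0.03  0.1 ] shift [0.31 0.7  1.14] total 1.37 q7 -2.03
```

View pics/s4.png

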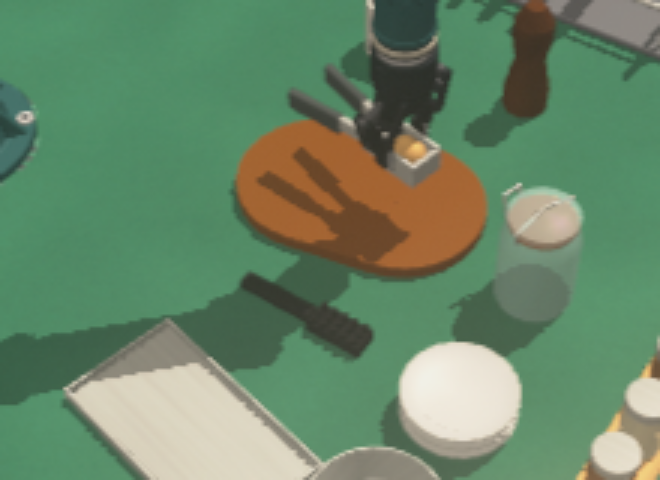

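View pics/w4.png

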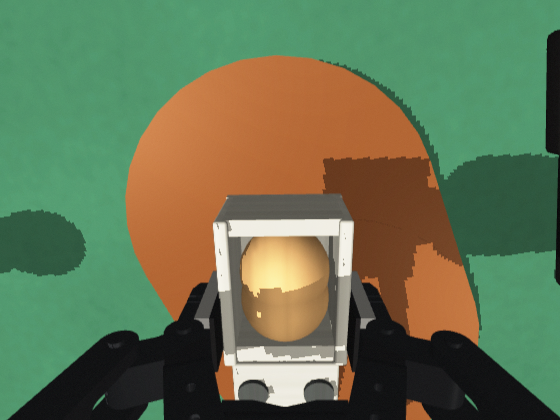

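Call:
{"method": "move_arm", "body": {
  "steps": [
    [-0.1,0,0.1,0.2,0.4,0.4,1],
    [0,0,0,0.1,0.3,0.4,1],
    [0,0,0,0,0,0.5,1],
    [0,0,0,0,0,0.5,1],
    [0,0,0,0,0,0,1]
  ]
}}

```text
time_s: 7.15
tool_pos: [0.5697, 0.1613, 0.2304]
ee_rot: [-3.11, 0.428, 0.005]
contact_force: [-1.3, 1.0, -3.4]
opening: 0.552
```

```bash
python3 - <<'E'
from workcell import env,cams
from h import *
o=env.get_obs();print(o["opening"],o["tool_pos"],o["contact_force"]);delta(o,[.5695,.1717,.1988],-.26)
E
```

```text
0.5517803311323981 [0.5697189  0.16134137 0.23038775] [-1.26850972  0.96121761 -3.39590166]
turn [-0.01  0.03 -0.1 ] shift [-0.12 -0.39  1.26] total 1.33 q7 -2.0
```

Call:
{"method": "move_arm", "body": {
  "steps": [
    [0,0,-0.05,-0.1,-0.3,0.4,1],
    [0,0,0,0,0,0.3,1],
    [0,0,0,0,0,0.2,1],
    [0,0,0,0,0,0,1]
  ]
}}

```text
time_s: 7.55
tool_pos: [0.5693, 0.171, 0.205]
ee_rot: [-3.111, 0.414, 0.007]
contact_force: [-0.4, 0.1, -3.7]
opening: 0.548
```

```bash
python3 - <<'E'
from workcell import env,cams
from h import *
o=env.get_obs();print(o["opening"],o["tool_pos"],o["contact_force"]);delta(o,[.5695,.1717,.1988],-.26)
E
```

```text
0.5479312385911363 [0.56929719 0.17102164 0.20502654] [-0.41245897  0.10964299 -3.69244035]
turn [-0.02  0.03 -0.03] shift [ 0.   -0.03  0.25] total 0.25 q7 -2.0
```

Call:
{"method": "move_arm", "body": {
  "steps": [
    [0,0,0,0,0,0.1,1],
    [0,0,0,0,0,0.1,1],
    [0,0,0,0,0,0,1]
  ]
}}

```text
time_s: 7.85
tool_pos: [0.5696, 0.1715, 0.2001]
ee_rot: [-3.111, 0.413, 0.005]
contact_force: [-0.1, 0.2, -2.3]
opening: 0.552
```

Call:
{"method": "move_arm", "body": {
  "steps": [
    [0,0,0,0,0,0.06,1],
    [0,0,0,0,0,0,1]
  ]
}}

```text
time_s: 8.05
tool_pos: [0.5697, 0.1714, 0.1989]
ee_rot: [-3.111, 0.413, 0.004]
contact_force: [-0.2, -1.0, -3.2]
opening: 0.552
```

Call:
{"method": "move_arm", "body": {
  "steps": [
    [0,0,0,0,0,0.06,1],
    [0,0,0,0,0,0,1],
    [0,0,0,0,0,0,1]
  ]
}}

```text
time_s: 8.35
tool_pos: [0.5699, 0.1713, 0.1977]
ee_rot: [-3.11, 0.413, 0.003]
contact_force: [0.1, -0.5, -3.8]
opening: 0.551
```

Call:
{"method": "move_arm", "body": {
  "steps": [
    [0,0,0,0,0,0.06,1],
    [0,0,0,0,0,0,1]
  ]
}}

```text
time_s: 8.55
tool_pos: [0.5702, 0.1713, 0.1977]
ee_rot: [-3.11, 0.414, 0.002]
contact_force: [0.5, 0.1, -3.4]
opening: 0.551
```

Call:
{"method": "move_arm", "body": {
  "steps": [
    [0,0,0,0,0,0.06,1],
    [0,0,0,0,0,0,1]
  ]
}}

```text
time_s: 8.75
tool_pos: [0.5705, 0.1712, 0.1975]
ee_rot: [-3.109, 0.414, 0.001]
contact_force: [0.8, 0.1, -2.6]
opening: 0.551
```

Call:
{"method": "move_arm", "body": {
  "steps": [
    [0,0,0,0,0,0,0.35],
    [0,0,0,0,0,0,0.25],
    [0,0,0,0,0,0,0.25],
    [0,0,0,0,0,0,0.25],
    [0,0,0,0,0,0,0.25]
  ]
}}

```text
time_s: 9.25
tool_pos: [0.5714, 0.1714, 0.1977]
ee_rot: [-3.108, 0.414, -0.002]
contact_force: [0.1, -0.5, -0.0]
opening: 0.748
```

Call:
{"method": "move_arm", "body": {
  "steps": [
    [0,0,0,0,0,-0.5,0.25],
    [0,0,0,0,0,-0.8,0.2],
    [0,0,0,-0.4,0,-1,0.1],
    [0,0,0,-0.4,0,-1,0],
    [0,0,0,-0.4,0,-1,0]
  ]
}}

```text
time_s: 9.75
tool_pos: [0.5418, 0.1778, 0.308]
ee_rot: [-3.11, 0.418, 0.004]
contact_force: [1.1, 0.4, -0.2]
opening: 0.998
```

Call:
{"method": "move_arm", "body": {
  "steps": [
    [0,0,0,-1,0,-1,0],
    [0,0,0,-1,0,-1,0],
    [0,0,0,-1,0,-0.5,0],
    [0,0,0,-1,0,0,0],
    [0,0,0,0,0,0,0]
  ]
}}

```text
time_s: 10.25
tool_pos: [0.4418, 0.2043, 0.3812]
ee_rot: [-3.102, 0.419, -0.01]
contact_force: [-0.1, -0.1, -0.3]
opening: 1.002
```

```bash
python3 - <<'E'
from workcell import env,cams
from h import *
o=env.get_obs();print(o["opening"],o["tool_pos"],o["contact_force"],o["ee_rot"])
c=cams.capture("wrist");cv2.imwrite("pics/w5.png",c["frame"][:,:,::-1]);np.savez("pics/w5.npz",**c)
E
```

```text
1.0015081862188362 [0.44181217 0.20428439 0.38115147] [-0.12608595 -0.09001104 -0.27200068] [-3.10169034  0.41866472 -0.01019305]
```

View pics/w5.png

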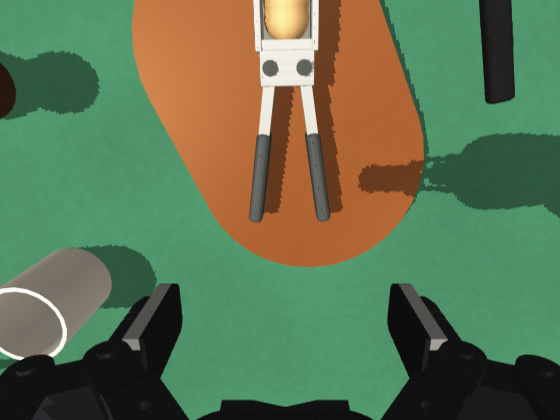

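The cracker lies flat on the board with its handles still open: grips at (260,178) and (317,178), pins at (270,68) and (304,67). I'll measure the pads next.

```bash
cat > meas.py <<'E'
from h import *
def meas(f,box,zlo,zhi):
    c=dict(np.load(f));P=pts(c);hsv=cv2.cvtColor(c["frame"],cv2.COLOR_RGB2HSV)
    a,b,cc,d=box
    roi=np.zeros(P.shape[:2],bool);roi[b:d,a:cc]=1
    dk=roi&(hsv[...,2]<110)&(hsv[...,1]<110)&(P[...,2]>zlo)&(P[...,2]<zhi)
    nn,l,st,ce=cv2.connectedComponentsWithStats(dk.astype(np.uint8))
    for i in range(1,nn):
        if st[i,4]<30: continue
        p=P[l==i];r=cv2.minAreaRect((p[:,:2]*1000).astype(np.float32))
        print(st[i],ce[i].round(1),np.median(p,0).round(4),np.round(r[0],1),np.round(r[1],1),round(r[2],1))
    m=roi&(P[...,2]>zlo)&(P[...,2]<zhi)
    print("whole",cv2.minAreaRect((P[m][:,:2]*1000).astype(np.float32)))
    g=P[m&~dk]
E
python3 - <<'E'
from meas import *
meas("pics/w5.npz",(235,0,345,235),.040,.065)
c=dict(np.load("pics/w5.npz"));P=pts(c)
for u,v in [(287,68),(287,46),(263,150),(314,150),(258,210),(322,210),(200,150),(290,240)]: print(u,v,P[v-1:v+2,u-1:u+2].reshape(-1,3).mean(0).round(4))
E
```

```text
[260   0   3  39  47] [260.8  19.3] [0.5801 0.1901 0.0488] [578.3 190.6] [ 0.3 25.5] 75.7
[263  61  15  15 171] [269.8  67.9] [0.544  0.1931 0.0534] [543.8 193.1] [10.8 10. ] 71.3
[297  60  15  15 176] [303.9  67.1] [0.5375 0.168  0.0535] [537.6 167.8] [10.8 10. ] 75.5
[ 306  133   24   88 1176] [317.8 176.3] [0.4509 0.1778 0.0456] [448.3 177.8] [11.7 76.9] 83.8
[ 249  135   22   87 1118] [259.6 178.3] [0.4616 0.2265 0.0455] [460.8 227.2] [12.  77.1] 67.7
whole ((502.0529479980469, 190.5989990234375), (71.80648803710938, 176.68289184570312), 75.62679290771484)
287 68 [0.5404 0.1805 0.0519]
287 46 [0.5556 0.1764 0.0492]
263 150 [0.4846 0.2165 0.0466]
314 150 [0.4734 0.1754 0.0467]
258 210 [0.435  0.2358 0.0456]
322 210 [0.4202 0.1813 0.0456]
200 150 [0.4964 0.2755 0.0175]
290 240 [0.3889 0.2189 0.0175]
```

```bash
python3 - <<'E'
from workcell import env,cams
from h import *
delta(env.get_obs(),[.4448,.2050,.25],-.25)
E
```

```text
turn [-0.1  -0.06 -0.14] shift [-0.01  0.02  5.26] total 5.26 q7 -2.22
```

Call:
{"method": "move_arm", "body": {
  "steps": [
    [-0.1,-0.05,-0.15,0,0,1,0],
    [0,0,0,0,0,1,0],
    [0,0,0,0,0,1,0],
    [0,0,0,0,0,1,0],
    [0,0,0,0,0,0.7,0]
  ]
}}

```text
time_s: 10.8
tool_pos: [0.4517, 0.2045, 0.2657]
ee_rot: [-3.108, 0.393, -0.026]
contact_force: [-0.1, -0.2, 0.0]
opening: 1.0
```

```bash
python3 - <<'E'
from workcell import env,cams
from h import *
o=env.get_obs();print(o["opening"],o["tool_pos"],o["contact_force"],o["ee_rot"])
delta(o,[.4448,.2050,.195],-.25)
c=cams.capture("wrist");cv2.imwrite("pics/w6.png",c["frame"][:,:,::-1]);np.savez("pics/w6.npz",**c)
E
```

```text
1.0001580402271502 [0.45173127 0.20445069 0.26565735] [-0.13104346 -0.18123593  0.0202333 ] [-3.10822735  0.3925825  -0.02589057]
turn [-0.08 -0.11 -0.01] shift [-0.32  0.08  2.82] total 2.84 q7 -2.14
```

View pics/w6.png

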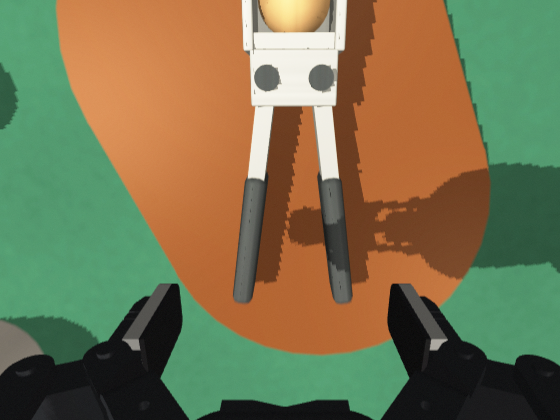

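Call:
{"method": "move_arm", "body": {
  "steps": [
    [-0.1,-0.1,0,-0.2,0.1,0.7,0],
    [0,0,0,-0.1,0,0.7,0],
    [0,0,0,0,0,0.6,0],
    [0,0,0,0,0,0.3,0],
    [0,0,0,0,0,0,0]
  ]
}}

```text
time_s: 11.35
tool_pos: [0.4494, 0.2024, 0.2051]
ee_rot: [3.111, -0.401, 0.005]
contact_force: [-0.3, 0.8, 0.1]
opening: 1.001
```

```bash
python3 - <<'E'
from workcell import env,cams
from h import *
o=env.get_obs();print(o["opening"],o["tool_pos"],o["contact_force"],o["ee_rot"])
delta(o,[.4448,.2050,.195],-.25)
E
```

```text
1.001313315097323 [0.44939286 0.20241234 0.20508308] [-0.34883723  0.77745329  0.11124952] [ 3.11084635 -0.40117297  0.00497665]
turn [ 0.03 -0.03 -0.05] shift [-0.21 -0.06  0.4 ] total 0.46 q7 -2.12
```

Call:
{"method": "move_arm", "body": {
  "steps": [
    [0,0,0,-0.2,-0.05,0.3,0],
    [0,0,0,0,0,0,0],
    [0,0,0,0,0,0,0.1],
    [0,0,0,0,0,0,0.1]
  ],
  "grip_force": 30
}}

```text
time_s: 11.75
tool_pos: [0.446, 0.2053, 0.1989]
ee_rot: [3.113, -0.402, 0.01]
contact_force: [0.0, 0.3, 0.4]
opening: 0.899
```

```bash
python3 - <<'E'
from workcell import env,cams
from h import *
o=env.get_obs();print(o["opening"],o["tool_pos"],o["contact_force"],o["ee_rot"])
delta(o,[.4448,.2050,.195],-.25)
c=cams.capture("wrist");cv2.imwrite("pics/w7.png",c["frame"][:,:,::-1]);np.savez("pics/w7.npz",**c)
E
```

```text
0.8992181946112792 [0.44599176 0.20533354 0.19892739] [0.04749687 0.28855316 0.38401967] [ 3.11283528 -0.40242099  0.01046043]
turn [ 0.01 -0.05 -0.05] shift [-0.04  0.02  0.16] total 0.16 q7 -2.13
```

View pics/w7.png

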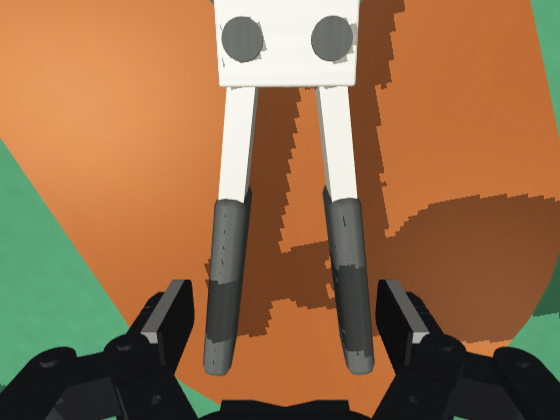

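The pads straddle both handles, centred (pad faces 190 and 378, handles 205 to 372). Now I'll close in steps with a position limit.

Call:
{"method": "move_arm", "body": {
  "steps": [
    [0,0,0,0,0,0.15,0.15],
    [0,0,0,0,0,0,0.2],
    [0,0,0,0,0,0,0.24],
    [0,0,0,0,0,0,0.28],
    [0,0,0,0,0,0,0.28]
  ],
  "grip_force": 30
}}

```text
time_s: 12.3
tool_pos: [0.446, 0.2055, 0.1968]
ee_rot: [3.114, -0.403, 0.011]
contact_force: [1.3, -0.2, -0.1]
opening: 0.719
```

Call:
{"method": "move_arm", "body": {
  "steps": [
    [0,0,0,0,0,0,0.3],
    [0,0,0,0,0,0,0.32],
    [0,0,0,0,0,0,0.34],
    [0,0,0,0,0,0,0.34]
  ]
}}

```text
time_s: 12.7
tool_pos: [0.4457, 0.2054, 0.1978]
ee_rot: [3.115, -0.402, 0.011]
contact_force: [0.1, -0.1, -0.3]
opening: 0.663
```

Call:
{"method": "move_arm", "body": {
  "steps": [
    [0,0,0,0,0,0,0.36],
    [0,0,0,0,0,0,0.38],
    [0,0,0,0,0,0,0.4],
    [0,0,0,0,0,0,0.4]
  ]
}}

```text
time_s: 13.1
tool_pos: [0.4457, 0.2055, 0.1983]
ee_rot: [3.115, -0.402, 0.011]
contact_force: [0.7, -0.0, -0.2]
opening: 0.6
```

```bash
python3 - <<'E'
from workcell import env,cams
from h import *
o=env.get_obs();print(o["opening"],o["tool_pos"],o["contact_force"],o["ee_rot"])
c=cams.capture("wrist");cv2.imwrite("pics/w8.png",c["frame"][:,:,::-1]);np.savez("pics/w8.npz",**c)
E
```

```text
0.5997126117823465 [0.44567751 0.20548287 0.19830862] [ 0.70493149 -0.0315966  -0.1629583 ] [ 3.11509803 -0.40162863  0.01080114]
```

View pics/w8.png

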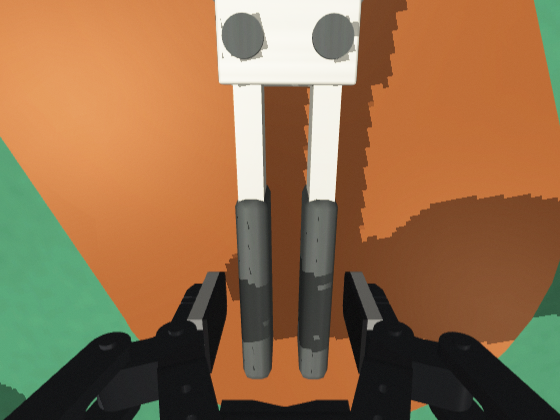

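The shell gave and the handles have snapped closed: the grips run parallel at x≈255 and 315, clear of the pads. I'll open, lift straight up and check.

Call:
{"method": "move_arm", "body": {
  "steps": [
    [0,0,0,0,0,0,0.2],
    [0,0,0,0,0,0,0.1],
    [0,0,0,0,0,-0.6,0.1],
    [0,0,0,0,0,-1,0.1],
    [0,0,0,0,0,-1,0]
  ]
}}

```text
time_s: 13.65
tool_pos: [0.4445, 0.2051, 0.2611]
ee_rot: [3.11, -0.401, -0.0]
contact_force: [0.1, 0.5, -0.2]
opening: 0.998
```

Call:
{"method": "move_arm", "body": {
  "steps": [
    [0,0,0,0,0,-1,0],
    [0,0,0,0,0,-1,0],
    [0,0,0,0,0,-1,0],
    [0,0,0,0,0,-0.7,0],
    [0,0,0,0,0,0,0]
  ]
}}

```text
time_s: 14.15
tool_pos: [0.4446, 0.2054, 0.3592]
ee_rot: [3.112, -0.402, 0.005]
contact_force: [-0.3, 0.3, -1.0]
opening: 0.996
```

```bash
python3 - <<'E'
from workcell import env,cams
from meas import *
o=env.get_obs();print(o["opening"],o["tool_pos"],o["contact_force"],o["qd"].round(3))
c=cams.capture("wrist");cv2.imwrite("pics/w9.png",c["frame"][:,:,::-1]);np.savez("pics/w9.npz",**c)
meas("pics/w9.npz",(235,0,345,235),.040,.065)
t=cams.capture("top");cv2.imwrite("pics/t9.png",t["frame"][:,:,::-1])
E
```

```text
0.9963935507882213 [0.44457941 0.20542206 0.35923308] [-0.27163723  0.26968388 -0.97534205] [ 0.003  0.017 -0.008  0.021 -0.001 -0.01   0.   ]
[256   0   2  37  47] [256.7  16.4] [0.5797 0.1901 0.0441] [576.9 190.7] [ 0.2 21.5] 75.0
[276  28  17  10 142] [284.2  32.4] [0.5642 0.174  0.0443] [564.1 174.3] [11.5  6. ] 76.0
[258  60  16  17 212] [265.4  68. ] [0.5441 0.1932 0.0537] [544.  193.1] [11.  10.2] 31.6
[295  60  16  17 210] [302.1  68. ] [0.5375 0.1681 0.0537] [537.4 167.9] [10.6 10.5] 73.9
[ 260  140   17   94 1268] [268.6 187.4] [0.4576 0.2151 0.0468] [457.  215.7] [11.9 76.9] 75.7
[ 290  140   17   94 1323] [298.1 186.5] [0.4531 0.1919 0.0468] [451.1 192.3] [11.9 77.3] 74.4
whole ((500.34332275390625, 190.64797973632812), (48.05396270751953, 173.33058166503906), 75.68201446533203)
```

View pics/w9.png

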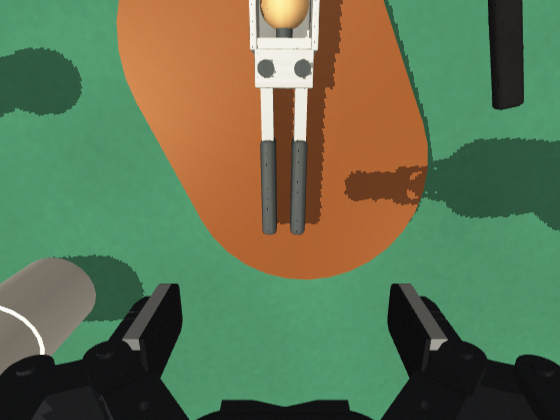

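View pics/t9.png

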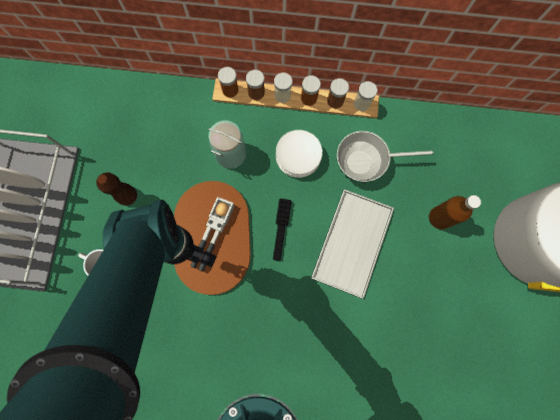

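Each handle has turned by about 8–9° (≈0.15 rad). The pins haven't shifted, the grips are 24 mm between centres (36 mm over the outer faces), and the other items look unmoved. I'll hand it in.

```bash
python3 -c "
from workcell import env
print(env.sign_off())"
```

```text
the job is handed in; nothing more can be done
None
```

The nutcracker is lying flat near the middle of the board with its shell cracked and handles closed, and the job is handed in at about 14 s of the 67 s limit.

**What I did:** I gripped the head's flanks at 60 N, lifted the nutcracker out of the tray and laid it on the board with the nut whole. I let go and checked that the handles were still open. I then squeezed across both handles in small, position-limited steps, stopping at 60% opening (about 51 mm). The handles snapped closed on their own, clear of the fingers, and I opened and lifted away.

**Last checks:**
- **Handles:** they are parallel, about 36 mm over the grips, and each turned about 8–9° (0.14–0.16 rad). That is within the closed range and short of crushing the kernel.
- **Position:** the nutcracker's middle is within about 5 mm of my estimate of the board's centre, and its pins did not move during the squeeze.
- **Surroundings:** the other things look unmoved in the final top view. The arm hides most of the mug there, so I saw only part of it. The fingers are clear of the nutcracker.

**Disagreements:**
- The two fixed cameras differed by about 1 cm on the board's centre, so I used a point between them. This is well inside the tolerance.
- The dark grips' visible middle measured about 89 mm from the pins, not the stated 100 mm. I squeezed at 100 mm.
- The force reading did not show touchdown clearly, so I judged it from the tool no longer descending.

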